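# Clear the track and slide the swing-arm lock home

## Task

Lock up the fitting station: stand the black iron pipe nipple, which was left in the lock's track, upright in the tin cup of the swing arm, and slide the yellow lock grip all the way home against the red end stop. Leave the swing arm where it is, leave the other fittings alone, and let go of everything.

Things in the scene. Friction and masses are not known exactly. Their poses are not given: they have to be found in the camera images.
- station: Green cast station, bolted down; origin on the bench, z up, yaw varies slightly. Base 110 mm (x) by 280 mm (y -145 to +135). A 52 mm wide track runs along its y at x = 0: floor 14 mm above the bench, 10 mm wide side rails 24 mm high. Red end stop, 42 mm high, 72 mm wide, closes the track at +y (face at y = +41). Arm pivot at (0, 95), top 60 mm high.
- lock_slide (a joint): Travel of the lock slide along the station's +y, in m: 0 at the end far from the red stop, 0.12 home against the red end stop (a hard stop). Starts between 0 and 0.03. About 3 N of friction; stays where it is left. It cannot get home while the nipple stands in the track.
- grip_top (a point): Centre of the top of the yellow lock grip, 72 mm above the bench. The grip is an upright block 16 mm (station x) by 32 mm (station y), 42 mm tall, on a dark carriage 48 by 40 mm whose top is 30 mm above the bench; a 12 mm steel bolt nose juts from the carriage towards the red stop. Moves with the slide, keeps the station's yaw.
- nipple: Black iron pipe nipple, a cylinder 27 mm in diameter and 65 mm long, about 0.12 kg (varies), standing upright on the track floor between the slide and the red stop. Origin at the centre of its underside, z along its axis.
- nipple_mid (a point): Middle of the nipple's axis, 32.5 mm from either end.
- cup_floor (a point): Centre of the inner floor of the shallow tin cup on the swing arm: 52 mm above the bench, rim at 63 mm, inner diameter 76 mm, outer 84 mm. The grey arm, 120 mm from pivot to cup centre, points along the station's +y, give or take 0.33 rad. It is stiff: turns only if the cup is pushed sideways with over 15 N.
- ball_valve: Brass ball valve with a red lever, lying on the bench, about 83 mm long, 42 mm high; bystander. Origin under the centre of its body.
- clamp1: Stainless spring band clamp, 32 mm ring with two tabs, 10 mm high, on the bench; bystander. Origin at the ring's centre, on its underside.
- clamp2: A second stainless spring band clamp like the first; bystander.
- reducer: White nylon reducer, 46 mm in diameter, 45 mm high, standing on the bench; bystander. Origin at the centre of its underside.
There are look-alikes about, which are no part of the job. There is more than one size of the nipple; the job needs the middle-sized.

How it is judged:
By the outcome, as a careful person would: the job done as asked, in the order asked, and still so for the second after the job is handed in, with the robot touching nothing.
It also fails if it takes over 42 s, if anything falls off the work surface, if the arm or the gripper's body presses on something with over 40 N, if the wrist force passes 120 N, or if a joint passes its speed limit or range.

## Robot

A 6-joint arm with a two-finger parallel gripper is mounted at the origin on the work surface. World frame = base frame: x ahead of the robot, y to its left, z up, the work surface at z = 0. Lengths are in mm, angles in rad, forces in N, time in s.
With the tool pointing down it reaches from about 350 to 875 mm from the base axis. Payload 4.2 kg.
Tool frame: the origin (TCP) lies midway between the tips of the shut fingers; the grasp point (between the pads) lies 19 mm behind it; z points along the fingers, y is the direction in which the jaws open and shut (so a half turn about z gives the same grasp; the last joint's range is limited). The gripper opens to 85 mm and grips with 20 to 120 N. Pads are 22 mm wide; open, the fingers measure 114 mm over their backs; the gripper's body (76 mm by 85 mm) begins 54 mm behind the grasp point. The pads swing forward as they close: fully open they stand 13 mm farther back than shut.
Start: joints at [1.464, 0.385, 0.008, 0, -1.194, -0.259], TCP at [223.527, 583.639, 231.312] pointing down, gripper open.
Joint ranges: [-3.14, 3.14], [-1.21, 2.06], [-1.07, 1.41], [-3.16, 2.05], [-2.99, -0.16], [-3.1, 3.1]. Speed limits (rad/s): [2.79, 2.79, 3.14, 3.14, 3.14, 3.14].

## Interface

Orientations are given as a unit quaternion [x, y, z, w].
In Python, from bench import read_state, get_image, job_done, search_frame, regions_of gives the robot as it stands.
- The arm moves only by the tool servo_tool, never from a script. Its arguments are lists of equal length, an entry for each row: "turn": the turn, a rotation vector about the world's x, y, z in rad, a list of three; "dp": the shift along the world's x, y, z in m, a list of three; "fingers": the finger opening in m, from 0 to 0.0854. In form: {"turn": [[rx, ry, rz], ...], "dp": [[tx, ty, tz], ...], "fingers": [fingers, ...]}. A call has exactly 5 rows; each row shifts and turns the pose as measured when the row begins; what a row does not reach is not made up. A row lasts 1/8 s, in which the tool goes at most 62.5 mm and 10.7 degrees, less where a joint would pass 70% of its speed; a pose out of reach is approached as far as the arm can. A call is refused whole if a number of a shift passes 0.0625 or a number of a turn 0.188, either way. A call with a gripper value outside its range is refused whole. The fingers move at their own pace and stop on an object; the grip force is fixed at half the most. Time passes only in rows, so rows that do not move let the fingers close, or fill a call up. It gives the time, the measured TCP pose, the force and the opening at its end, in the units of the state.
- read_state(): the state, without advancing time (a new reading comes with each control period).
- get_image(name): name is "side" or "top"; returns a dict with "img" (480x640x3 uint8, red, green, blue), "vfov" (degrees; the focal length in pixels is half the picture's height over the tangent of half this angle, whatever the lens; pixels are square), "cx", "cy" (the principal point, pixels), "world_from_camera" (4x4, takes a point from camera to world coordinates). Camera axes: x right, y down, z forward; pixel columns grow to the right and rows downward; lengths in mm; the calibration is good to about 2 mm. A picture is of the moment at which its call begins. There is no depth.
- job_done(): hands the job in, once; it reports no verdict.
Trained networks look in the newest picture that a camera, given by its name, has taken for a name from the list of things; names that differ only in an ending like _2 or _b are one class to them, and where a whole thing is asked for, a point or a joint stands for the part that bears it (a point fixed in the world has none). Each returns a list of dicts, best first, with "score" (0 to 1); they miss things now and then, are a little off and sometimes report something else, mostly with a low value. They report only what shows in the picture. A call takes as long as a camera call. They do not tell look-alikes from the thing itself.
- search_frame(query, camera): "box" ([left, top, width, height] in pixels, round what is visible of it).
- regions_of(query, camera): "region" (480x640 bool, what is visible of it) and "box" ([left, top, width, height] in pixels, round what is visible of it).
The state is a dict: "clock": time; "joints": joint angles; "joint_vel": joint speeds; "joint_efforts": joint torques, N m; "position": TCP position; "ee_rot": TCP orientation; "contact_force": force on the tool from outside, world axes, zero at the start; "wrist_torque": the same for the moment, N m; "gripper_width": finger opening in mm.
Only numpy, scipy, OpenCV 4.12 (cv2) and the standard library are available. Lean on these libraries where they do the work, as an engineer would, in place of code of your own. Each camera call takes 0.05 s, during which the arm holds its last target. There are 200 camera calls.

## Working session

There is one attempt and no reset: what is moved stays moved. The work goes in short steps, Python scripts to look and compute and a tool call to move; the robot and the scene stay as the last step left them, time stands still between calls to the robot, and variables do not carry over. Pictures are saved under pics/ and viewed, about 8 in all and at most 12, crops included, and the job is handed in when it is done.

Besides the shell and the picture viewer there is one more tool, called after "Call:" by a JSON object that holds its "op" and its "data", one argument or row to a line. servo_tool: Moves the arm, as the interface text tells. Its arguments: {"type":"object","properties":{"turn":{"type":"array","items":{"type":"array","items":{"type":"number"}}},"dp":{"type":"array","items":{"type":"array","items":{"type":"number"}}},"fingers":{"type":"array","items":{"type":"number"}}},"required":["turn","dp","fingers"]}

```bash
mkdir -p pics
cat > h.py <<'E'
import numpy as np, cv2
from bench import *
def cam(n):
    d=get_image(n); d['f']=d['img'].shape[0]/2/np.tan(np.radians(d['vfov']/2)); d['T']=np.array(d['world_from_camera']); return d
def ray(d,u,v):
    r=d['T'][:3,:3]@np.array([(u-d['cx'])/d['f'],(v-d['cy'])/d['f'],1]); return d['T'][:3,3],r/np.linalg.norm(r)
def atz(d,u,v,z):
    o,r=ray(d,u,v); return o+r*(z-o[2])/r[2]
def proj(d,p):
    q=np.linalg.inv(d['T'])@np.append(p,1); return np.array([d['cx']+d['f']*q[0]/q[2],d['cy']+d['f']*q[1]/q[2]])
def tri(d1,a,d2,b):
    o1,r1=ray(d1,*a);o2,r2=ray(d2,*b)
    s=np.linalg.lstsq(np.c_[r1,-r2],o2-o1,rcond=None)[0]
    p,q=o1+s[0]*r1,o2+s[1]*r2; return (p+q)/2,np.linalg.norm(p-q)
def save(n,img): cv2.imwrite('pics/'+n,img[:,:,::-1])
E
python3 - <<'E'
from h import *
for c in ['top','side']:
    d=cam(c); save(c+'1.png',d['img']); print(c,d['vfov'],d['cx'],d['cy'],d['T'].round(2).tolist())
    for q in ['station','grip_top','nipple','cup_floor','reducer','ball_valve','clamp1']:
        print(q,[(np.round(r['box']).tolist(),round(r['score'],2)) for r in search_frame(q,c)])
s=read_state();print(s['clock'],s['ee_rot'],s['gripper_width'],s['contact_force'])
E
```

```text
top 50.22058755553727 320.0352766061442 233.85029615188608 [[-0.01, -0.98, 0.21, 366.58], [-1.0, 0.01, 0.0, 8.2], [-0.01, -0.21, -0.98, 884.32], [0.0, 0.0, 0.0, 1.0]]
station [([168.0, 213.0, 242.0, 74.0], 0.59)]
grip_top [([350.0, 233.0, 31.0, 30.0], 0.89)]
nipple [([311.0, 229.0, 19.0, 22.0], 0.89), ([356.0, 344.0, 31.0, 20.0], 0.55), ([364.0, 301.0, 19.0, 9.0], 0.51)]
cup_floor [([171.0, 214.0, 113.0, 47.0], 0.79)]
reducer [([299.0, 146.0, 44.0, 33.0], 0.7), ([302.0, 310.0, 32.0, 30.0], 0.61)]
ball_valve [([298.0, 147.0, 46.0, 32.0], 0.76)]
clamp1 [([382.0, 173.0, 16.0, 18.0], 0.7), ([252.0, 159.0, 22.0, 18.0], 0.64)]
side 49.89208027854382 321.84864470348793 237.63903085666354 [[0.97, -0.17, 0.16, 453.58], [-0.23, -0.73, 0.65, -446.11], [0.01, -0.66, -0.75, 607.8], [0.0, 0.0, 0.0, 1.0]]
station [([257.0, 145.0, 99.0, 226.0], 0.88), ([193.0, 260.0, 32.0, 39.0], 0.18)]
grip_top [([289.0, 287.0, 37.0, 52.0], 0.85)]
nipple [([146.0, 295.0, 49.0, 59.0], 0.8), ([292.0, 232.0, 19.0, 49.0], 0.73), ([223.0, 315.0, 18.0, 36.0], 0.65)]
cup_floor [([255.0, 137.0, 60.0, 96.0], 0.6)]
reducer [([193.0, 264.0, 31.0, 35.0], 0.89), ([256.0, 140.0, 102.0, 232.0], 0.21)]
ball_valve [([390.0, 223.0, 22.0, 59.0], 0.71)]
clamp1 [([367.0, 200.0, 24.0, 19.0], 0.7), ([394.0, 319.0, 29.0, 33.0], 0.69)]
0.8 [ 9.83322341e-01 -1.81871308e-01  1.40029525e-06  1.66174092e-05] 85.55567104939144 [0.01815955 0.02056487 0.65032578]
```

View pics/top1.png

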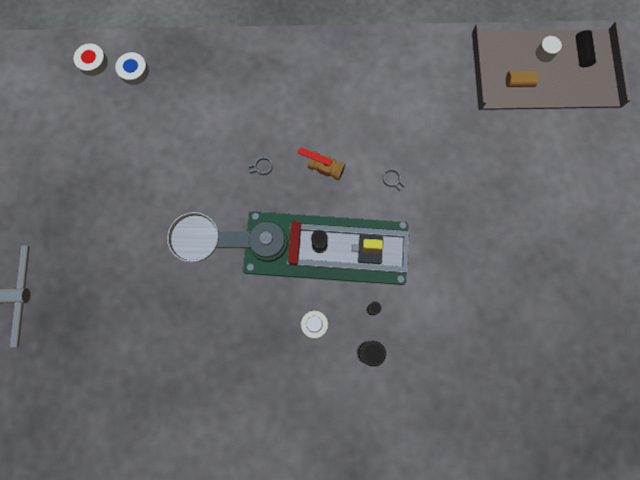

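View pics/side1.png

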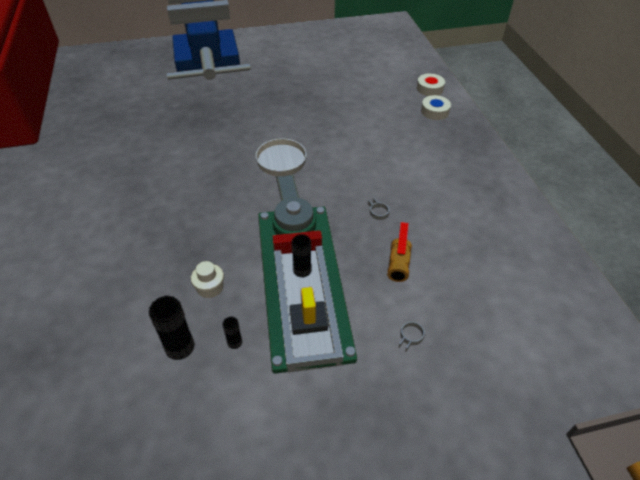

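```bash
cat >> h.py <<'E'
from scipy.optimize import least_squares
def cylpts(x,y,z,r,h,n=48):
    a=np.linspace(0,2*np.pi,n,endpoint=False); c=np.c_[x+r*np.cos(a),y+r*np.sin(a)]
    return np.r_[np.c_[c,np.full(n,z)],np.c_[c,np.full(n,z+h)]]
def boxpts(x,y,z,a,b,h,yaw):
    R=np.array([[np.cos(yaw),-np.sin(yaw)],[np.sin(yaw),np.cos(yaw)]])
    return np.array([[*(R@[i*a/2,j*b/2]+[x,y]),z+k*h] for i in(-1,1) for j in(-1,1) for k in(0,1)])
def hullpx(d,P): return cv2.convexHull(np.array([proj(d,p) for p in P],np.float32))[:,0]
def bb(d,P):
    q=np.array([proj(d,p) for p in P]); return np.r_[q.min(0),q.max(0)]
def mbb(m):
    v,u=np.nonzero(m); return np.array([u.min(),v.min(),u.max()+1,v.max()+1])-.5
def mask(q,c,near):
    R=[r for r in regions_of(q,c) if np.hypot(r['box'][0]+r['box'][2]/2-near[0],r['box'][1]+r['box'][3]/2-near[1])<25]
    return R[0]['region'] if R else None
def big(m):
    n,l,s,_=cv2.connectedComponentsWithStats(m.astype(np.uint8)); return l==1+s[1:,4].argmax()
E
cat > m.py <<'E'
from h import *
D={c:cam(c) for c in('top','side')}
M={'nipple':{'top':(319,240),'side':(302,256)},'cup_floor':{'top':(193,237),'side':(281,157)}}
nb={c:mbb(big(mask('nipple',c,M['nipple'][c]))) for c in D}; print(nb)
f=lambda p:np.concatenate([bb(D[c],cylpts(p[0],p[1],p[2],p[4],p[3]))-nb[c] for c in D])
r=least_squares(f,[400,0,14,65,13.5]); print('nipple xyz h r',r.x.round(1),r.fun.round(1))
f2=lambda p:f([*p,14,65,13.5]); r=least_squares(f2,[400,0]); print('nip fixed',r.x.round(1),r.fun.round(1))
yb={}
for c in D:
    h=cv2.cvtColor(D[c]['img'],cv2.COLOR_RGB2HSV); yb[c]=mbb(big((abs(h[...,0].astype(int)-29)<6)&(h[...,1]>150)&(h[...,2]>60)))
print(yb)
g=lambda p:np.concatenate([bb(D[c],boxpts(p[0],p[1],p[2]-42,16,32,42,0))-yb[c] for c in D])
r=least_squares(g,[390,-50,72]); print('grip top',r.x.round(1),r.fun.round(1))
# green base
gm={}
for c in D:
    h=cv2.cvtColor(D[c]['img'],cv2.COLOR_RGB2HSV); m=big((abs(h[...,0].astype(int)-70)<18)&(h[...,1]>110)&(h[...,2]>20))
    b=cv2.convexHull(np.argwhere(m)[:,::-1].astype(np.float32)); q=cv2.boxPoints(cv2.minAreaRect(b)); print(c,mbb(m),q.round().tolist())
    if c=='top':
        for u in q: print(atz(D[c],*u,12).round(1))
# cup rim ellipse
for c in D:
    m=mask('cup_floor',c,M['cup_floor'][c])
    if m is not None: print(c,mbb(m))
    u,v=M['cup_floor'][c]; gray=D[c]['img'][v-35:v+35,u-35:u+35]
S=np.hstack([cv2.resize(D['side']['img'][220:370,130:330],(800,600)[:2])])
save('crop_side.png',S)
T=cv2.resize(D['top']['img'][195:295,155:355],(800,400),interpolation=cv2.INTER_CUBIC)
save('crop_top.png',T)
E
python3 m.py
```

```text
{'top': array([311.5, 229.5, 327.5, 252.5]), 'side': array([290.5, 233.5, 310.5, 276.5])}
nipple xyz h r [534.2  11.2  16.1  63.2  13.1] [-0.2  0.1  0.2 -0.   0.2 -0.  -0.1  0. ]
nip fixed [534.4  11.6] [-0.7 -0.2  0.2  0.3 -0.  -0.3  0.2  0.8]
{'top': array([362.5, 238.5, 381.5, 248.5]), 'side': array([301.5, 286.5, 315.5, 308.5])}
grip top [527.2 -72.3  82.7] [-2.6 -2.9  0.6  1.9 -2.2 -8.9  1.7 10.4]
top [247.5 211.5 310.5 246.5] [[247.0, 243.0], [249.0, 212.0], [310.0, 216.0], [308.0, 247.0]]
[540.6 137.8  12. ]
[596.7 134.7  12. ]
[586.8  27.1  12. ]
[531.   31.7  12. ]
side [ 3.355e+02 -5.000e-01  5.125e+02  2.950e+01] [[336.0, 29.0], [336.0, 0.0], [512.0, 0.0], [512.0, 29.0]]
```

View pics/crop_side.png

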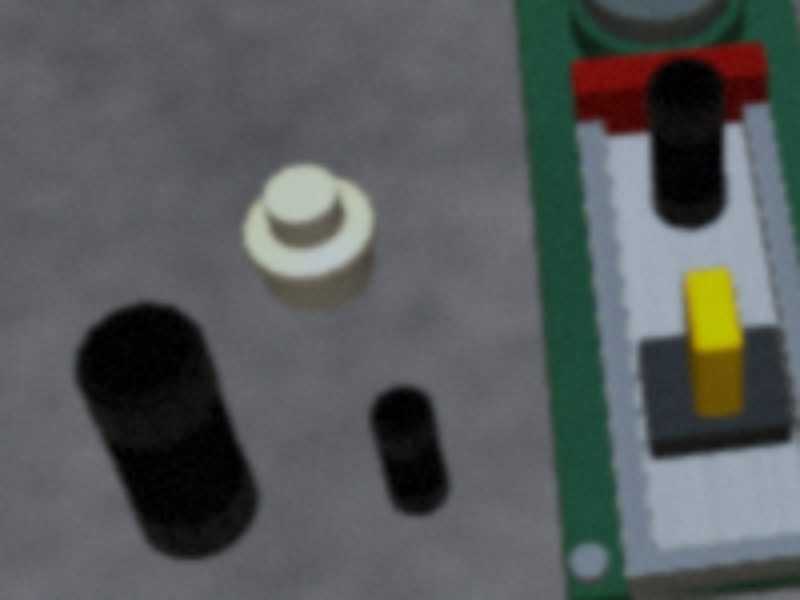

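View pics/crop_top.png

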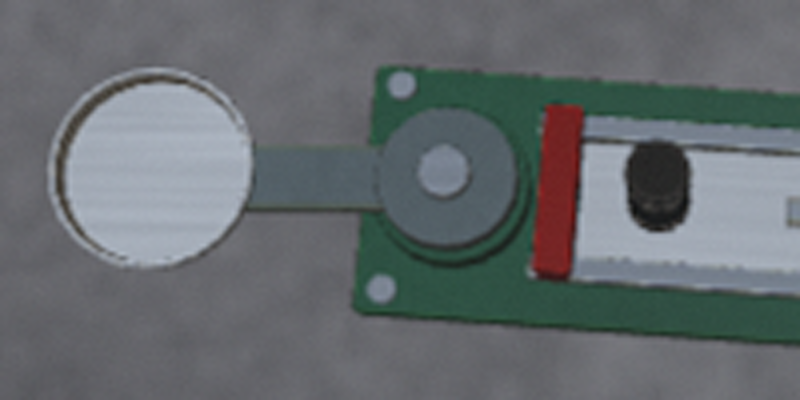

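```bash
cat > m2.py <<'E'
from h import *
D={c:cam(c) for c in('top','side')}
t=D['top'];s=D['side']
for z in (10,12,14): 
    a=[atz(t,*p,z) for p in [(250,211.8),(408,220),(408,284),(243.8,273)]]
    print(z,[p[:2].round(1).tolist() for p in a])
h=cv2.cvtColor(t['img'],cv2.COLOR_RGB2HSV).astype(int)
# long green edges by column
G=(abs(h[...,0]-75)<22)&(h[...,1]>90)
lo=[];hi=[]
for u in range(262,400,3):
    v=np.nonzero(G[190:310,u])[0]
    if len(v): hi.append((u,v.min()+190-.5)); lo.append((u,v.max()+190+.5))
for nm,e in(('far',hi),('near',lo)):
    e=np.array(e); k=np.polyfit(e[:,0],e[:,1],1); r=e[:,1]-np.polyval(k,e[:,0]); e=e[abs(r)<1.2]; k=np.polyfit(e[:,0],e[:,1],1)
    p,q=[atz(t,u,np.polyval(k,u),12 if nm=='far' else 12)for u in(262,400)]
    print(nm,len(e),p.round(1),q.round(1),'yaw',np.arctan2(-(p-q)[0],(p-q)[1]).round(4))
print('cup top z63',atz(t,192.8,236.8,63).round(1),tri(t,(192.8,236.8),s,(281.3,156.5)))
bt=np.array([167,211.5,218.5,262.2]); 
def f(p): return bb(t,cylpts(p[0],p[1],63,42,0))-bt
r=least_squares(f,[550,190]);print('cup',r.x.round(1),r.fun.round(1), bb(s,cylpts(*r.x,63,42,0)).round(1))
print('pivot',atz(t,265.5,237.5,60).round(1))
Y={}
for c in D:
    i=D[c]['img'].astype(int); m=big((i[...,0]>70)&(i[...,2]<.45*i[...,0])&(i[...,1]>.6*i[...,0])&(np.indices(i.shape[:2])[0]>200)); Y[c]=mbb(m)
print(Y)
g=lambda p:np.concatenate([bb(D[c],boxpts(p[0],p[1],p[2]-42,16,32,42,-.07))-Y[c] for c in D])
r=least_squares(g,[520,-70,72]);print('grip',r.x.round(1),r.fun.round(1))
E
python3 m2.py
```

```text
10 [[596.9, 133.4], [577.7, -144.3], [465.3, -138.6], [488.4, 142.5]]
12 [[596.4, 133.1], [577.3, -143.9], [465.1, -138.3], [488.1, 142.2]]
14 [[595.9, 132.8], [576.8, -143.6], [464.8, -138.0], [487.8, 141.9]]
far 46 [594.9 112.   12. ] [ 573.8 -129.8   12. ] yaw -0.087
near 46 [486.1 110.9  12. ] [ 466.5 -124.7   12. ] yaw -0.0831
cup top z63 [542.  219.1  63. ] (array([544.11784372, 221.15055248,  55.33473527]), np.float64(0.8584282328966374))
cup [542.4 219.2] [ 0.2  0.3 -0.2 -0.3] [254.4 138.1 305.4 170.7]
pivot [539.7 100.1  60. ]
{'top': array([361.5, 238.5, 381.5, 249.5]), 'side': array([387.5, 238.5, 410.5, 279.5])}
grip [598.6 -70.6 113.4] [ -2.7 -51.8  -0.1 -44.8 -34.   13.2 -36.9  14.1]
```

Three black nipples show in the side view. The large one is at (175,327), the small one at (232,332), and one stands in the track at (302,256). The crop and fit (about 26 mm diameter, 63 mm high, standing at z≈16) show that the one in the track is the middle-sized. It stands at about (534, 11.5), the cup centre is at about (542, 219), and the station yaw is about -0.085.

Call:
{"op": "servo_tool", "data": {
  "turn": [
    [0, 0, -0.18],
    [0, 0, -0.18],
    [0, 0, -0.18],
    [0, 0, -0.18],
    [0, 0, -0.18]
  ],
  "dp": [
    [0.029, -0.053, 0],
    [0.029, -0.053, 0],
    [0.029, -0.053, 0],
    [0.029, -0.053, 0],
    [0.029, -0.053, 0]
  ],
  "fingers": [0.085, 0.085, 0.085, 0.085, 0.085]
}}

```text
clock: 1.82
position: [370.0, 314.6, 230.7]
ee_rot: [0.8, -0.6, 0.001, -0.001]
contact_force: [1.1, 0.6, -0.4]
gripper_width: 85.4
```

Call:
{"op": "servo_tool", "data": {
  "turn": [
    [0, 0, -0.09],
    [0, 0, -0.09],
    [0, 0, -0.09],
    [0, 0, -0.09],
    [0, 0, 0]
  ],
  "dp": [
    [0.029, -0.054, 0],
    [0.029, -0.054, 0],
    [0.029, -0.054, 0],
    [0.029, -0.054, 0],
    [0.029, -0.054, 0]
  ],
  "fingers": [0.085, 0.085, 0.085, 0.085, 0.085]
}}

```text
clock: 2.45
position: [517.2, 38.6, 233.1]
ee_rot: [-0.675, 0.737, -0.002, 0.004]
contact_force: [0.9, 1.5, 0.4]
gripper_width: 84.7
```

Call:
{"op": "servo_tool", "data": {
  "turn": [
    [0, 0, 0],
    [0, 0, 0],
    [0, 0, 0],
    [0, 0, 0],
    [0, 0, 0]
  ],
  "dp": [
    [0.015, -0.028, -0.02],
    [0, 0, -0.04],
    [0, 0, 0],
    [0, 0, 0],
    [0, 0, 0]
  ],
  "fingers": [0.085, 0.085, 0.085, 0.085, 0.085]
}}

```text
clock: 3.08
position: [536.2, 6.2, 175.6]
ee_rot: [-0.673, 0.739, -0.004, 0.007]
contact_force: [-0.4, 0.4, 0.8]
gripper_width: 85.6
```

Call:
{"op": "servo_tool", "data": {
  "turn": [
    [-0.003, 0.014, -0.006],
    [0, 0, 0],
    [0, 0, 0],
    [0, 0, 0],
    [0, 0, 0]
  ],
  "dp": [
    [-0.002, 0.005, -0.04],
    [0, 0, -0.035],
    [0, 0, 0],
    [0, 0, 0],
    [0, 0, 0]
  ],
  "fingers": [0.085, 0.085, 0.085, 0.085, 0.085]
}}

```text
clock: 3.7
position: [539.9, 14.8, 108.5]
ee_rot: [-0.673, 0.739, -0.005, 0.008]
contact_force: [-0.2, -0.4, -0.5]
gripper_width: 84.8
```

Run:
```python
from h import *
D={c:cam(c) for c in('top','side')}
s=read_state(); print(s['position'],s['ee_rot'])
save('a.png',np.hstack([cv2.resize(D['top']['img'][170:320,250:400],(400,400)),cv2.resize(D['side']['img'][150:330,210:390],(400,400))]))
for c in D: print([r['box'] for r in search_frame('nipple',c)])
```

```text
[539.93044469  14.66957407 108.34276797] [-0.67314253  0.73944746 -0.00516723  0.0083596 ]
[[355.9, 340.4, 29.6, 24.1], [367.2, 301.6, 16.3, 10.2], [383.4, 175.0, 22.4, 15.6]]
[[293.0, 232.3, 16.9, 46.3], [222.9, 315.5, 18.2, 34.0], [144.7, 297.3, 49.8, 60.4]]
```

View pics/a.png

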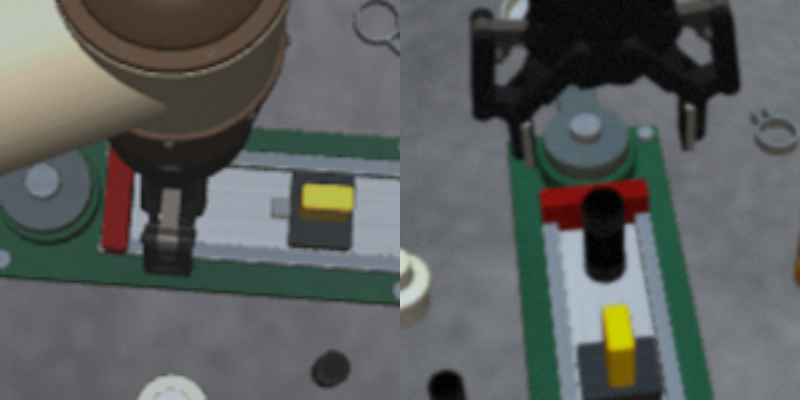

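The side crop shows the open jaws straddling the nipple at (603,230 in the crop), and the grip is clear of them. I'll correct the small drift and then descend.

Call:
{"op": "servo_tool", "data": {
  "turn": [
    [-0.003, 0.02, 0],
    [0, 0, 0],
    [0, 0, 0],
    [0, 0, 0],
    [0, 0, 0]
  ],
  "dp": [
    [-0.006, -0.003, 0],
    [0, 0, 0],
    [0, 0, 0],
    [0, 0, 0],
    [0, 0, 0]
  ],
  "fingers": [0.085, 0.085, 0.085, 0.085, 0.085]
}}

```text
clock: 4.53
position: [532.9, 11.0, 107.9]
ee_rot: [-0.673, 0.74, 0.001, -0.001]
contact_force: [-0.2, 0.1, -1.1]
gripper_width: 85.1
```

Call:
{"op": "servo_tool", "data": {
  "turn": [
    [0, 0, 0],
    [0, 0, 0],
    [0, 0, 0],
    [0, 0, 0],
    [0, 0, 0]
  ],
  "dp": [
    [0, 0, -0.015],
    [0, 0, -0.015],
    [0, 0, 0],
    [0, 0, 0],
    [0, 0, 0]
  ],
  "fingers": [0.085, 0.085, 0.085, 0.085, 0.085]
}}

```text
clock: 5.15
position: [532.4, 11.0, 75.2]
ee_rot: [-0.673, 0.74, 0.002, -0.002]
contact_force: [0.6, 0.4, 0.2]
gripper_width: 84.8
```

Call:
{"op": "servo_tool", "data": {
  "turn": [
    [0, -0.005, 0],
    [0, 0, 0],
    [0, 0, 0],
    [0, 0, 0],
    [0, 0, 0]
  ],
  "dp": [
    [0.0015, 0, -0.016],
    [0, 0, -0.016],
    [0, 0, 0],
    [0, 0, 0],
    [0, 0, 0]
  ],
  "fingers": [0.085, 0.085, 0.085, 0.085, 0.085]
}}

```text
clock: 5.78
position: [536.3, 11.6, 45.7]
ee_rot: [-0.673, 0.74, -0.002, 0.003]
contact_force: [-1.4, 0.3, -0.7]
gripper_width: 85.2
```

Call:
{"op": "servo_tool", "data": {
  "turn": [
    [0, 0, 0],
    [0, 0, 0],
    [0, 0, 0],
    [0, 0, 0],
    [0, 0, 0]
  ],
  "dp": [
    [0, 0, 0],
    [0, 0, 0],
    [0, 0, 0],
    [0, 0, 0],
    [0, 0, 0]
  ],
  "fingers": [0.02, 0.02, 0.02, 0.02, 0.02]
}}

```text
clock: 6.4
position: [536.6, 11.7, 47.1]
ee_rot: [-0.673, 0.739, -0.002, 0.004]
contact_force: [-0.3, -0.5, 0.4]
gripper_width: 25.4
```

Call:
{"op": "servo_tool", "data": {
  "turn": [
    [0, 0, 0],
    [0, 0, 0],
    [0, 0, 0],
    [0, 0, 0],
    [0, 0, 0]
  ],
  "dp": [
    [0, 0, 0],
    [0, 0, 0.02],
    [0, 0, 0.03],
    [0, 0, 0.03],
    [0, 0, 0]
  ],
  "fingers": [0.02, 0.02, 0.02, 0.02, 0.02]
}}

```text
clock: 7.02
position: [535.1, 11.5, 126.4]
ee_rot: [-0.673, 0.74, -0.001, 0.002]
contact_force: [0.1, -0.1, -1.3]
gripper_width: 25.6
```

Run:
```python
from h import *
s=read_state(); print(s['position'],s['ee_rot'],s['gripper_width'],s['contact_force'])
d=cam('side')
for q in('nipple','grip_top'): print(q,[(r['box'],r['score']) for r in search_frame(q,'side')])
p=np.array(s['position']); b=cylpts(p[0],p[1],p[2]-33,13.5,65); print(bb(d,b).round(1))
save('b.png',cv2.resize(d['img'][120:360,200:440],(600,600)))
```

```text
[535.12883627  11.48174986 126.43865511] [-0.67278306  0.73983644 -0.00084236  0.00206994] 25.621238493041822 [ 0.05723153 -0.06014962 -1.286641  ]
nipple [([148.4, 298.3, 45.0, 58.4], 0.97), ([225.3, 314.4, 16.9, 34.5], 0.88), ([291.1, 189.9, 19.0, 52.9], 0.71)]
grip_top [([289.0, 288.6, 37.4, 47.5], 0.92), ([194.4, 260.1, 30.3, 38.1], 0.52)]
[288.6 191.1 310.7 241. ]
```

View pics/b.png

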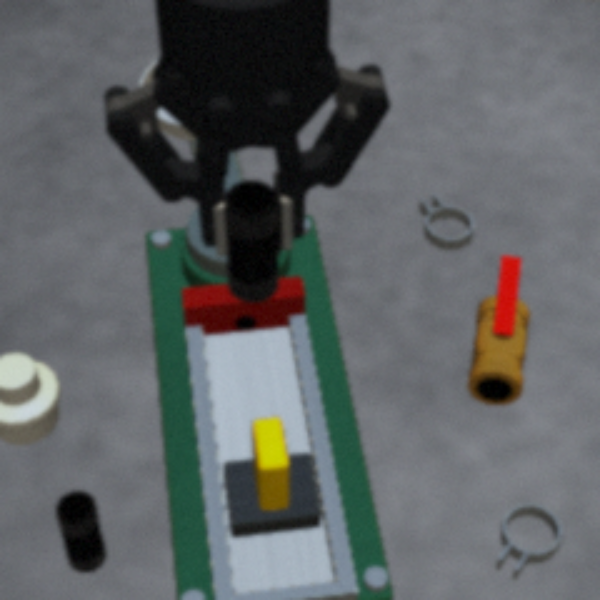

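The picture shows the nipple held upright at (252,240 in the crop), clear of the red stop, with the grip and bystanders undisturbed. I'll carry it to the cup.

Call:
{"op": "servo_tool", "data": {
  "turn": [
    [0, 0.003, 0],
    [0, 0, 0],
    [0, 0, 0],
    [0, 0, 0],
    [0, 0, 0]
  ],
  "dp": [
    [0.002, 0.03, 0],
    [0.002, 0.05, 0],
    [0.002, 0.05, 0],
    [0.001, 0.045, 0],
    [0, 0.025, 0]
  ],
  "fingers": [0.02, 0.02, 0.02, 0.02, 0.02]
}}

```text
clock: 7.8
position: [535.1, 212.8, 114.0]
ee_rot: [-0.67, 0.742, 0.004, -0.01]
contact_force: [0.2, 0.8, -2.0]
gripper_width: 25.1
```

Call:
{"op": "servo_tool", "data": {
  "turn": [
    [0, 0, 0],
    [0, 0, 0],
    [0, 0, 0],
    [0, 0, 0],
    [0, 0, 0]
  ],
  "dp": [
    [0, 0, 0],
    [0, 0, 0],
    [0, 0, 0],
    [0, 0, 0],
    [0, 0, 0]
  ],
  "fingers": [0.02, 0.02, 0.02, 0.02, 0.02]
}}

```text
clock: 8.43
position: [533.1, 210.9, 109.7]
ee_rot: [-0.67, 0.742, 0.005, -0.014]
contact_force: [-0.1, 0.3, -1.9]
gripper_width: 25.0
```

Run:
```python
from h import *
s=read_state(); print(s['position'],s['ee_rot'],s['gripper_width'],s['contact_force'])
D={c:cam(c) for c in('top','side')}
p=np.array(s['position'])
for c in D:
    print(c,[(r['box'],round(r['score'],2)) for r in search_frame('nipple',c)], bb(D[c],cylpts(p[0],p[1],p[2]-33,13.5,65)).round(1))
save('c.png',np.hstack([cv2.resize(D['top']['img'][160:310,120:270],(400,400)),cv2.resize(D['side']['img'][80:230,210:360],(400,400))]))
```

```text
[533.1457948  210.86918073 109.7358419 ] [-0.66985552  0.7423381   0.00506529 -0.01421538] 25.009129403425284 [-0.07219295  0.32494794 -1.89821275]
top [([360.4, 342.7, 27.0, 24.2], 0.75), ([190.0, 226.7, 16.5, 19.7], 0.67), ([364.0, 302.6, 20.5, 7.0], 0.59)] [175.9 222.9 204.  248.6]
side [([265.9, 111.7, 16.0, 48.7], 0.9), ([146.0, 295.9, 49.5, 62.8], 0.82), ([222.6, 317.0, 20.2, 32.0], 0.72)] [263.3 112.3 283.2 156.6]
```

View pics/c.png

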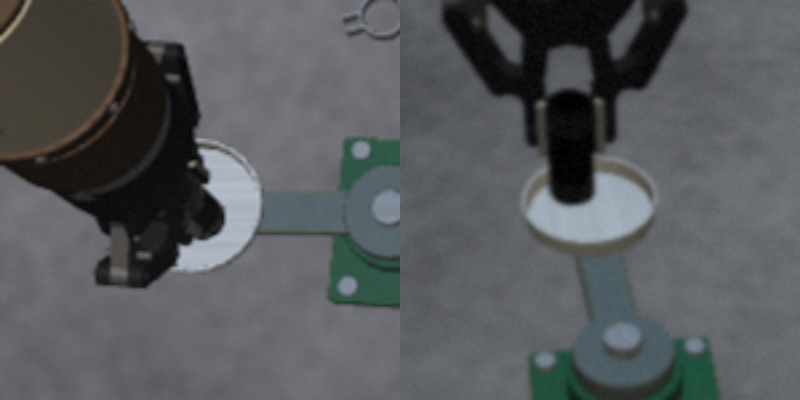

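Call:
{"op": "servo_tool", "data": {
  "turn": [
    [0.011, -0.028, 0],
    [0, 0, 0],
    [0, 0, 0],
    [0, 0, 0],
    [0, 0, 0]
  ],
  "dp": [
    [0.009, 0.008, 0.003],
    [0, 0, 0],
    [0, 0, 0],
    [0, 0, 0],
    [0, 0, 0]
  ],
  "fingers": [0.02, 0.02, 0.02, 0.02, 0.02]
}}

```text
clock: 9.25
position: [542.9, 220.1, 113.2]
ee_rot: [-0.67, 0.742, -0.001, 0.001]
contact_force: [0.5, 0.3, -1.7]
gripper_width: 25.1
```

Call:
{"op": "servo_tool", "data": {
  "turn": [
    [0, 0, 0],
    [0, 0, 0],
    [0, 0, 0],
    [0, 0, 0],
    [0, 0, 0]
  ],
  "dp": [
    [0, 0, -0.008],
    [0, 0, -0.008],
    [0, 0, -0.005],
    [0, 0, 0],
    [0, 0, 0]
  ],
  "fingers": [0.02, 0.02, 0.02, 0.02, 0.02]
}}

```text
clock: 9.88
position: [542.5, 219.8, 90.0]
ee_rot: [-0.67, 0.742, -0.001, 0.0]
contact_force: [0.4, 1.1, -2.0]
gripper_width: 25.7
```

Call:
{"op": "servo_tool", "data": {
  "turn": [
    [0, 0, 0],
    [0, 0, 0],
    [0, 0, 0],
    [0, 0, 0],
    [0, 0, 0]
  ],
  "dp": [
    [0, 0, -0.002],
    [0, 0, -0.001],
    [0, 0, -0.001],
    [0, 0, -0.001],
    [0, 0, 0]
  ],
  "fingers": [0.02, 0.02, 0.02, 0.02, 0.02]
}}

```text
clock: 10.5
position: [542.8, 220.0, 85.2]
ee_rot: [-0.67, 0.742, -0.001, 0.001]
contact_force: [0.6, -0.6, -1.4]
gripper_width: 25.6
```

Call:
{"op": "servo_tool", "data": {
  "turn": [
    [0, 0, 0],
    [0, 0, 0],
    [0, 0, 0],
    [0, 0, 0],
    [0, 0, 0]
  ],
  "dp": [
    [0, 0, -0.001],
    [0, 0, -0.001],
    [0, 0, -0.001],
    [0, 0, 0],
    [0, 0, 0]
  ],
  "fingers": [0.02, 0.02, 0.02, 0.02, 0.02]
}}

```text
clock: 11.12
position: [543.0, 220.2, 85.1]
ee_rot: [-0.671, 0.742, -0.001, 0.002]
contact_force: [-1.3, -0.3, 0.1]
gripper_width: 25.3
```

Call:
{"op": "servo_tool", "data": {
  "turn": [
    [0, 0, 0],
    [0, 0, 0],
    [0, 0, 0],
    [0, 0, 0],
    [0, 0, 0]
  ],
  "dp": [
    [0, 0, 0],
    [0, 0, 0],
    [0, 0, 0],
    [0, 0, 0],
    [0, 0, 0.005]
  ],
  "fingers": [0.06, 0.06, 0.06, 0.06, 0.06]
}}

```text
clock: 11.75
position: [543.4, 220.3, 89.8]
ee_rot: [-0.671, 0.742, -0.001, 0.002]
contact_force: [-0.6, -0.2, 0.2]
gripper_width: 60.2
```

Call:
{"op": "servo_tool", "data": {
  "turn": [
    [0, 0, 0],
    [0, 0, 0],
    [0, 0, 0],
    [0, 0, 0],
    [0, 0, 0]
  ],
  "dp": [
    [0, 0, 0.015],
    [0, 0, 0.03],
    [0, 0, 0.05],
    [0, 0, 0.03],
    [0, 0, 0]
  ],
  "fingers": [0.06, 0.06, 0.06, 0.06, 0.06]
}}

```text
clock: 12.38
position: [544.0, 220.3, 224.2]
ee_rot: [-0.671, 0.742, -0.002, 0.005]
contact_force: [-0.8, 0.2, -0.3]
gripper_width: 60.2
```

Call:
{"op": "servo_tool", "data": {
  "turn": [
    [0, 0, 0],
    [0, 0, 0],
    [0, 0, 0],
    [0, 0, 0],
    [0, 0, 0]
  ],
  "dp": [
    [-0.002, -0.055, 0],
    [-0.002, -0.06, 0],
    [-0.002, -0.06, 0],
    [-0.002, -0.06, 0],
    [-0.002, -0.055, 0]
  ],
  "fingers": [0.0, 0.0, 0.0, 0.0, 0.0]
}}

```text
clock: 13.0
position: [531.1, -74.1, 222.9]
ee_rot: [-0.674, 0.739, -0.001, 0.004]
contact_force: [0.9, 0.4, -0.7]
gripper_width: -0.1
```

Run:
```python
from h import *
s=read_state(); print(s['clock'],s['position'],s['ee_rot'],s['gripper_width'],s['contact_force'])
D={c:cam(c) for c in('top','side')}
for c in D:
    print(c,[(r['box'],round(r['score'],2)) for r in search_frame('nipple',c)], bb(D[c],cylpts(543,220,52,13.5,65)).round(1),'cup',bb(D[c],cylpts(542.4,219.2,63,42,0)).round(1))
    i=D[c]['img'].astype(int); m=(i[...,0]>70)&(i[...,2]<.45*i[...,0])&(i[...,1]>.6*i[...,0]); m[:200]=0; m[:,:270]=0; m[:,384:]=0
    if c=='side': m[:,340:]=0
    D[c]['Y']=mbb(big(m)); print('Y',D[c]['Y'])
g=lambda p:np.concatenate([bb(D[c],boxpts(p[0],p[1],p[2]-42,16,32,42,-.085))-D[c]['Y'] for c in D])
r=least_squares(g,[520,-70,72]);print('grip',r.x.round(1),r.fun.round(1))
g1=lambda p:bb(D['top'],boxpts(p[0],p[1],30,16,32,42,-.085))-D['top']['Y']
r=least_squares(g1,[520,-70]);print('grip top only',r.x.round(1),r.fun.round(1))
save('d.png',np.hstack([cv2.resize(D['top']['img'][180:330,150:420],(540,300)),cv2.resize(D['side']['img'][110:380,230:365],(260,520))[:300]]) if 0 else cv2.resize(np.hstack([D['top']['img'][170:370,150:400],D['side']['img'][120:320,230:380]]),(800,400)))
```

```text
13.0 [531.14563699 -74.06912268 222.90793343] [-0.67384302  0.73886222 -0.00115296  0.00410851] -0.11499417636588055 [ 0.93580175  0.43372741 -0.72667819]
top [([356.3, 343.4, 30.3, 22.5], 0.59), ([368.3, 304.3, 13.1, 8.4], 0.56)] [174.8 220.5 202.1 245.6] cup [167.2 211.8 218.3 261.9]
Y [361.5 238.5 375.5 251.5]
side [([222.4, 317.5, 19.1, 33.4], 0.57), ([275.4, 153.4, 9.0, 9.7], 0.39)] [269.8 121.4 288.7 164. ] cup [254.4 138.1 305.4 170.7]
Y [300.5 286.5 315.5 323.5]
grip [527.4 -69.5  63. ] [-4.2 -1.   3.6  1.4 -0.1 -1.2  0.5  1.5]
grip top only [526.  -69.1] [-4.1 -1.3  3.9  1.3]
```

View pics/d.png

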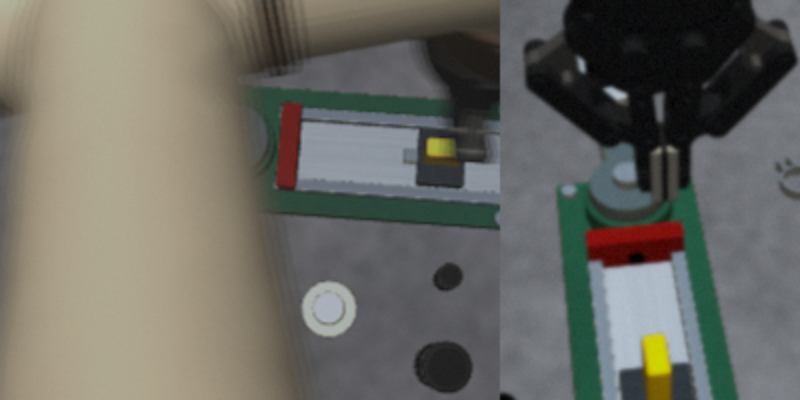

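The closed gripper is above the grip. The arm hides the cup for now, so I'll check it later. Next I'll go behind the grip and push it towards the stop.

Call:
{"op": "servo_tool", "data": {
  "turn": [
    [0, 0.006, 0],
    [0, 0, 0],
    [0, 0, 0],
    [0, 0, 0],
    [0, 0, 0]
  ],
  "dp": [
    [-0.009, -0.045, 0],
    [0, 0, -0.035],
    [0, 0, -0.035],
    [0, 0, 0],
    [0, 0, 0]
  ],
  "fingers": [0.0, 0.0, 0.0, 0.0, 0.0]
}}

```text
clock: 13.82
position: [524.3, -113.9, 152.5]
ee_rot: [-0.676, 0.737, 0.0, 0.003]
contact_force: [-0.5, -1.6, 1.0]
gripper_width: 0.2
```

Call:
{"op": "servo_tool", "data": {
  "turn": [
    [0, 0, 0],
    [0, 0, 0],
    [0, 0, 0],
    [0, 0, 0],
    [0, 0, 0]
  ],
  "dp": [
    [-0.003, -0.004, -0.03],
    [0, 0, -0.035],
    [0, 0, -0.025],
    [0, 0, -0.008],
    [0, 0, 0]
  ],
  "fingers": [0.0, 0.0, 0.0, 0.0, 0.0]
}}

```text
clock: 14.45
position: [528.9, -115.1, 60.8]
ee_rot: [-0.679, 0.734, -0.006, 0.009]
contact_force: [-1.1, 0.3, 0.0]
gripper_width: -0.1
```

Run:
```python
from h import *
s=read_state(); print(s['clock'],s['position'],s['ee_rot'],s['gripper_width'],s['contact_force'])
d=cam('side'); save('e.png',cv2.resize(d['img'][110:380,220:400],(400,600)))
print([(r['box'],round(r['score'],2)) for r in search_frame('nipple','side')])
```

```text
14.45 [ 528.85006546 -115.13856598   60.79168289] [-0.67878814  0.7342476  -0.00616623  0.00943889] -0.11620762846032352 [-1.08857048  0.28386389  0.03349572]
[([145.8, 296.8, 48.7, 61.0], 0.85), ([223.7, 316.7, 17.9, 33.5], 0.81)]
```

View pics/e.png

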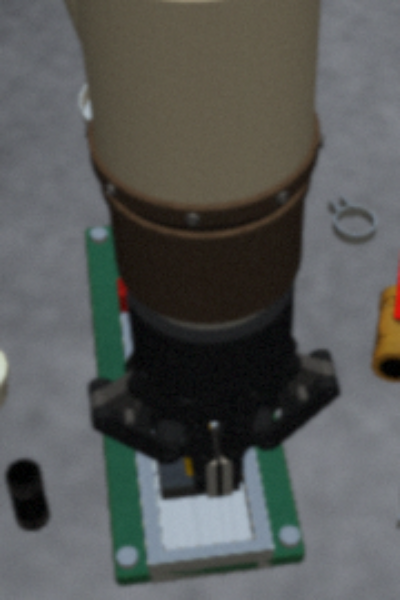

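The closed fingers stand behind the grip, at (218,470 in the crop). They are a few mm too far in +x, so I'll centre them before pushing.

Call:
{"op": "servo_tool", "data": {
  "turn": [
    [-0.004, 0.022, -0.007],
    [0, 0, 0],
    [0, 0, 0],
    [0, 0, 0],
    [0, 0, 0]
  ],
  "dp": [
    [-0.006, 0, -0.01],
    [0, 0, 0],
    [0.001, 0.01, 0],
    [0.001, 0.012, 0],
    [0.001, 0.015, 0]
  ],
  "fingers": [0.0, 0.0, 0.0, 0.0, 0.0]
}}

```text
clock: 15.18
position: [527.2, -77.6, 52.6]
ee_rot: [-0.676, 0.737, -0.002, 0.001]
contact_force: [1.8, -3.5, -2.7]
gripper_width: -0.3
```

Call:
{"op": "servo_tool", "data": {
  "turn": [
    [0, 0, 0],
    [0, 0, 0],
    [0, 0, 0],
    [0, 0, 0],
    [0, 0, 0]
  ],
  "dp": [
    [0.0005, 0.012, 0],
    [0.0005, 0.012, 0],
    [0.001, 0.012, 0],
    [0.001, 0.01, 0],
    [0, 0.004, 0]
  ],
  "fingers": [0.0, 0.0, 0.0, 0.0, 0.0]
}}

```text
clock: 15.8
position: [531.4, -22.9, 52.9]
ee_rot: [-0.676, 0.736, -0.003, 0.002]
contact_force: [2.8, -3.6, -1.1]
gripper_width: -0.2
```

Call:
{"op": "servo_tool", "data": {
  "turn": [
    [0, 0, 0],
    [0, 0, 0],
    [0, 0, 0],
    [0, 0, 0],
    [0, 0, 0]
  ],
  "dp": [
    [0, 0.005, 0],
    [0, 0.004, 0],
    [0, 0.003, 0],
    [0, 0.003, 0],
    [0, 0.003, 0]
  ],
  "fingers": [0.0, 0.0, 0.0, 0.0, 0.0]
}}

```text
clock: 16.42
position: [531.8, -4.0, 53.3]
ee_rot: [-0.676, 0.737, -0.003, 0.002]
contact_force: [2.1, -3.2, 0.1]
gripper_width: -0.1
```

Call:
{"op": "servo_tool", "data": {
  "turn": [
    [0, 0, 0],
    [0, 0, 0],
    [0, 0, 0],
    [0, 0, 0],
    [0, 0, 0]
  ],
  "dp": [
    [0, 0.003, 0],
    [0, 0.003, 0],
    [0, 0.003, 0],
    [0, 0.003, 0],
    [0, 0.003, 0]
  ],
  "fingers": [0.0, 0.0, 0.0, 0.0, 0.0]
}}

```text
clock: 17.05
position: [531.7, -0.2, 53.6]
ee_rot: [-0.676, 0.736, -0.007, -0.005]
contact_force: [6.8, -17.8, -2.4]
gripper_width: 0.3
```

Call:
{"op": "servo_tool", "data": {
  "turn": [
    [0, 0, 0],
    [0, 0, 0],
    [0, 0, 0],
    [0, 0, 0],
    [0, 0, 0]
  ],
  "dp": [
    [0, 0.002, 0],
    [0, -0.01, 0],
    [-0.001, -0.02, 0.02],
    [0, 0, 0.05],
    [0, 0, 0.05]
  ],
  "fingers": [0.0, 0.0, 0.0, 0.0, 0.0]
}}

```text
clock: 17.68
position: [524.8, -31.0, 171.3]
ee_rot: [-0.676, 0.737, -0.002, -0.012]
contact_force: [0.7, 0.2, 0.4]
gripper_width: 0.3
```

Call:
{"op": "servo_tool", "data": {
  "turn": [
    [0, 0, 0],
    [0, 0, 0],
    [0, 0, 0],
    [0, 0, 0],
    [0, 0, 0]
  ],
  "dp": [
    [-0.02, -0.05, 0.02],
    [-0.02, -0.055, 0],
    [-0.02, -0.055, 0],
    [-0.02, -0.055, 0],
    [-0.02, -0.05, 0]
  ],
  "fingers": [0.0, 0.0, 0.0, 0.0, 0.0]
}}

```text
clock: 18.3
position: [424.1, -296.5, 197.1]
ee_rot: [-0.679, 0.734, -0.004, -0.006]
contact_force: [1.7, -0.1, 0.9]
gripper_width: -0.3
```

Run:
```python
from h import *
s=read_state(); print(s['clock'],s['position'],s['gripper_width'],s['contact_force'])
D={c:cam(c) for c in('top','side')}
for c in D:
    print(c,[(np.round(r['box'],1).tolist(),round(r['score'],2)) for r in search_frame('nipple',c)], bb(D[c],cylpts(543,220,52,13.5,65)).round(1),'cup',[(r['box'],round(r['score'],2)) for r in search_frame('cup_floor',c)])
    i=D[c]['img'].astype(int); m=(i[...,0]>70)&(i[...,2]<.45*i[...,0])&(i[...,1]>.6*i[...,0]); m[:200]=0; m[:,:270]=0; m[:,340:]=0; m[300:]=0
    D[c]['Y']=mbb(big(m)); print('Y',D[c]['Y'])
g=lambda p:np.concatenate([bb(D[c],boxpts(p[0],p[1],p[2]-42,16,32,42,-.085))-D[c]['Y'] for c in D])
r=least_squares(g,[530,20,72]);print('grip',r.x.round(1),r.fun.round(1))
save('f.png',np.hstack([cv2.resize(D['top']['img'][170:300,150:345],(450,300)),cv2.resize(D['side']['img'][110:350,220:360],(350,600))[:300]]) if 0 else cv2.resize(np.hstack([D['top']['img'][130:360,150:410],D['side']['img'][120:350,180:430]]),(800,361)))
```

```text
18.3 [ 424.09710441 -296.4930293   197.12019078] -0.2780030443507642 [ 1.73227184 -0.07407876  0.86205453]
top [([357.8, 341.8, 27.4, 25.0], 0.95), ([175.9, 223.8, 28.8, 18.7], 0.87), ([364.9, 302.7, 18.8, 8.7], 0.55)] [174.8 220.5 202.1 245.6] cup [([166.5, 213.2, 120.6, 47.0], 0.82)]
Y [299.5 233.5 320.5 248.5]
side [([270.7, 121.8, 17.1, 44.9], 0.77)] [269.8 121.4 288.7 164. ] cup [([259.6, 138.7, 56.1, 93.3], 0.72), ([393.8, 320.5, 28.3, 32.6], 0.42)]
Y [290.5 227.5 306.5 263.5]
grip [534.2  26.8  72.2] [ 0.2 -0.4 -0.2  0.4  0.7 -0.6 -0.7  0.7]
```

View pics/f.png

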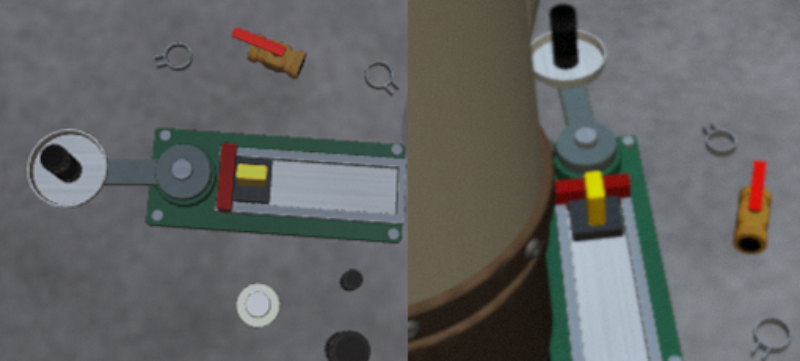

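```bash
python3 -c "
from bench import *
print(job_done())"
```

```text
the job is handed in; nothing more can be done
None
```

The job is done and handed in at about 18.3 s of the 42 s allowed. I stood the middle-sized nipple in the tin cup, let go of it, and then pushed the yellow grip home with closed fingers.

- **Nipple:** it stands upright near the cup centre. Detections in both cameras match a cylinder standing on the cup floor at about (543, 220); the cup was measured at (542, 219).
- **Lock slide:** it met a hard stop, with about 18 N on the tool. The grip was last measured at y≈26.8 mm with its top at 72 mm. That puts the carriage front about 0.5 mm from where the stop face should be, which is within measuring error.
- **Swing arm and bystanders:** all look unmoved in the last top view. In the last side view the arm hid the reducer and the two spare nipples.
- **Robot:** it is clear of everything at about (424, -296, 197).

**Checks that disagreed:**
- The first two fits of the grip's height were off, at 83 and 113 mm against the stated 72. The cause was a poor yellow mask; in the second fit it picked up the ball valve.
- The two-view height of the cup rim came out at 55 mm instead of 63, so I used the stated height.
- The gripper read about 25.5 mm on the 27 mm nipple.

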